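# Fit the spring spindle of thread into the bench reel stand

## Task

Mount the spring-loaded bobbin spindle in the reel stand: its thin spring pin goes in the open-topped cup of the tall end plate, and once the spring is squeezed far enough, its thick stub is eased fully home into the round cup opposite; then let go. The height of the cups is not known exactly, so feel for it, pressing gently (never more than about 30 N on the stand, the spindle's two ends taken together). Leave the other things on the bench where they are.

Things in the scene. Friction and masses are not known exactly. Their poses are not given: they have to be found in the camera images.
- stand: Reel stand fixed to the bench: steel base 90 x 204 x 8 mm (x, y, z), two posts, and clamped to them an aluminium yoke with a tall end plate (+y), a lower one (-y) and a 10 mm tie rod 38 mm below the cup axis. Origin: underside centre of the base. y runs along the cup axis, towards the tall plate; z up. Post tops: 125 mm (y 83 to 95 mm), 108 mm (y -79 to -91 mm) above the bench.
- stand_axis (a point): Stand x = y = 0, 95 mm above the bench, axes as the stand's. The real cup axis runs parallel to y through x = 0 but its height differs from case to case, anywhere from 81 to 109 mm above the bench, and is not reported; the clamped yoke does not give. Home, the spindle's middle is at stand y = 0.
- open_cup (a point): On the tall plate's flat inner face, stand y = +71 mm, at the nominal (not real) height 95 mm. The face is 34 mm wide and rises 60 mm above the real cup axis. The open-topped cup on it reaches 9 mm out from the face; 14 mm wide between cheeks whose tops flare and end 19 mm above the axis; flat floor 5 mm below the axis, so the 10 mm pin resting on it is on the axis.
- round_cup (a point): Centre of the round cup's floor, stand y = -63 mm, at the nominal (not real) height 95 mm. The cup opens to +y; bore 17 mm, flared to 18 mm at the rim; rim at y = -54 mm; outside 26 mm. Cup and its end plate rise at most 14 mm above the real cup axis.
- spindle_mid (a point): Middle of the loose bobbin spindle (about 160 g), lying on the bench on two square 38 x 38 x 4 mm wooden end plates, middle 19 mm up. Grip it here across the wound barrel, 30 mm diameter, 70 mm long between the plates. y = spindle axis, pointing to the spring pin end. Pin out of a 13 mm collar that ends 45 mm from the middle.
- stub_tip (a point): Centre of the end face of the fixed steel stub, 63 mm from the middle along the spindle's -y. Stub 14 mm diameter, chamfered 1 mm. It clears the round cup's rim when the spindle's middle is at stand y = +9 mm or more (pin then pressed in at least 13 mm).
- pin_tip (a point): Centre of the spring pin's end face, 75 mm from the middle along the spindle's +y when free; moves with the pin. Pin 10 mm diameter.
- pin (a joint): How far the spring pin is pressed in, m: 0 free, about 0.004 with the spindle home, 0.024 bottomed (hard stop). The spring pushes with about 2 N at 0, growing by 0.35 N per mm (10.5 N at 24 mm).
- spindle: The whole spindle; same origin and axes as spindle_mid.
- loose_reel: Bystander: small reel of grey thread standing upright, 32 mm diameter, 42 mm high; origin under its centre.
- iron: Bystander: steel pricking iron lying on the bench, 96 mm long.
- glue: Bystander: white bottle standing upright, 43 mm diameter, 112 mm high; origin under its centre.
- rivet_tin: Bystander: round lidded tin, 56 mm diameter, 35 mm high; origin under its centre.

How it is judged:
On the way, in this order (a step that is already met when the one before it is completed fails the run):
1. the spindle is lifted clear of the bench (height (world z) of spindle_mid above 0.06 m), for 0.1 s.
2. the spring pin is squeezed in by at least 9 mm against the stand (value of joint pin above 0.009 m and contact force between spindle and stand above 1 N), for 0.2 s.
At the end, for the whole second after the job is handed in: Spindle in both cups and let go, at rest: stub tip within 3 mm of the round cup's floor and 4 mm sideways; pin tip against the tall plate, within 5 mm sideways, both at cup height (stub 78 to 111.5, pin 78 to 118 mm); axis within 0.07 rad of the stand's; pin pressed in 2 to 7.5 mm (y of stub_tip in the frame of stand between -0.0655 and -0.06 m and x of stub_tip in the frame of stand between -0.004 and 0.004 m and z of stub_tip in the frame of stand between 0.078 and 0.1115 m and x of pin_tip in the frame of stand between -0.005 and 0.005 m and y of pin_tip in the frame of stand between 0.069 and 0.0735 m and z of pin_tip in the frame of stand between 0.078 and 0.118 m and angle between the y axis of spindle_mid and the y axis of stand, either way round below 0.07 rad and value of joint pin between 0.002 and 0.0075 m and contact force between spindle and stand above 1 N and contact force between spindle and the fingers below 0.1 N and linear speed of spindle below 0.02 m/s and angular speed of spindle below 0.5 rad/s); the robot touches nothing.
It fails at once if the spindle is pressed on the stand with more than 32 N, both ends added (contact force between spindle and stand above 32 N).
It fails at once if the robot pushes the stand itself with more than 25 N (contact force between the arm and stand above 25 N).
It fails at once if the fingers push the stand itself with more than 25 N (contact force between the fingers and stand above 25 N).
It fails at once if a bystander is moved more than 30 mm (distance of any of loose_reel, iron, glue, rivet_tin from where it was at the start of the episode above 0.03 m).
It also fails if it takes over 43 s, if anything falls off the work surface, if the arm or the gripper's body presses on something with over 40 N, if the wrist force passes 120 N, or if a joint passes its speed limit or range.

## Robot

A 6-joint arm with a two-finger parallel gripper is mounted at the origin on a cart in front of the work surface, level with it; the furniture and walls round the work are solid. World frame = base frame: x ahead of the robot, y to its left, z up, the work surface at z = 0. Lengths are in m, angles in rad, forces in N, time in s.
With the tool pointing down it reaches from about 0.3 to 0.875 m from the base axis. Payload 6.4 kg.
Tool frame: the origin (TCP) lies at the very end of the fingers, on their centre line; the grasp point (between the pads) lies 19 mm behind it; x points along the fingers, y is the direction in which the jaws open and shut, and the axes are right-handed (so a half turn about x gives the same grasp; the last joint's range is limited). The gripper opens to 85 mm and grips with 20 to 120 N. Pads are 22 mm wide; open, the fingers measure 114 mm over their backs; the gripper's body (76 mm by 85 mm) begins 54 mm behind the grasp point. The pads swing forward as they close: fully open they stand 13 mm farther back than shut.
Start: joints at [1.116, 0.181, 1.607, -0, 1.354, -0.206], TCP at [0.142, 0.557, 0.231] pointing down, gripper open.
Joint ranges: [-2.99, 2.99], [-0.89, 2.07], [0.3, 2.58], [-1.14, 4.28], [0, 2.63], [-3.12, 3.12]. Speed limits (rad/s): [2.57, 2.57, 3.01, 3.14, 3.14, 3.14].

## Interface

Orientations are given as a unit quaternion [w, x, y, z].
In Python, from bench import status, optics, hand_in gives the robot as it stands. The module is installed in compiled form; this text tells all that it offers.
- The arm moves only by the shell command python3 -m jog 'ROWS'. ROWS is JSON, one flat list of numbers, 5 for each row, row after row: the shift along the tool's x, y, z in mm, then the turn about the tool's x in degrees, then the opening in per cent of the stroke, from 0 (shut) to 100 (fully open). In form: [tx, ty, tz, yaw, gripper, tx, ty, tz, yaw, gripper, ...]. A call has exactly 5 rows; each row is the pose to reach, as a shift and turn from the pose commanded when the call began, along the tool's axes at that moment; what a row does not reach only later rows make up. A row lasts 1/10 s, in which the tool goes at most 50 mm and 8.59 degrees, less where a joint would pass 70% of its speed; a pose out of reach is approached as far as the arm can. A call with a gripper value outside its range is refused whole. The fingers move at their own pace and stop on an object; the grip force is fixed at half the most. Time passes only in rows, so rows that repeat a pose let the fingers close, or fill a call up. It gives the time, the measured TCP pose, the force and the opening at its end, in the units of the state.
- status.get_obs(): the state, without advancing time (a new reading comes with each control period).
- optics.camera(name): name is "side" or "top" or "wrist"; returns the picture (480x640x3 uint8, red, green, blue); there is no depth.
- optics.get_calibration(name): a dict with "vertical_fov" (degrees; the focal length in pixels is half the picture's height over the tangent of half this angle, whatever the lens; pixels are square), "cx", "cy" (the principal point, pixels), "extrinsics" (4x4, takes a point from camera to world coordinates). Camera axes: x right, y up, looking along -z (the intrinsics and any distortion apply to the point x, -y, -z); pixel columns grow to the right and rows downward; lengths in m; the calibration is good to about 2 mm. The wrist camera is an equidistant fisheye: a pixel r from the principal point sees the ray r / f radians off the axis. A picture is of the moment at which its call begins: read the wrist's pose just before it. get_calibration takes no time and is no camera call; for the wrist camera it gives the pose at the moment of the call.
- hand_in(): hands the job in, once; it reports no verdict.
The state is a dict: "time_s": time; "q": joint angles; "dq": joint speeds; "joint_efforts": joint torques, N m; "eef_pos": TCP position; "eef_rot": TCP orientation; "wrist_force": force on the tool from outside, world axes, zero at the start; "torque": the same for the moment, N m; "opening": opening from 0.0 (shut) to 1.0 (fully open).
Only numpy, scipy, OpenCV 4.12 (cv2) and the standard library are available. Lean on these libraries where they do the work, as an engineer would, in place of code of your own. Each camera call takes 0.05 s, during which the arm holds its last target. There are 200 camera calls.

## Working session

There is one attempt and no reset: what is moved stays moved. The work goes in short steps, Python scripts to look and compute and a shell command to move; the robot and the scene stay as the last step left them, time stands still between calls to the robot, and variables do not carry over. Pictures are saved under pics/ and viewed, on a budget of 10 in all, crops included, one or two more only if the job needs it, and the job is handed in when it is done.

```bash
mkdir -p pics
cat > h.py <<'E'
import numpy as np, cv2
from bench import status, optics
def snap(n,f):
    im=optics.camera(n); cv2.imwrite('pics/'+f,im[:,:,::-1]); return im
def ray(n,u,v,c=None):
    c=c or optics.get_calibration(n); E=np.array(c['extrinsics']); f=240/np.tan(np.radians(c['vertical_fov'])/2)
    x,y=u-c['cx'],v-c['cy']
    if n=='wrist':
        r=np.hypot(x,y); t=r/f; d=np.array([np.sin(t)*x/max(r,1e-9),-np.sin(t)*y/max(r,1e-9),-np.cos(t)])
    else: d=np.array([x/f,-y/f,-1])
    return E[:3,3],E[:3,:3]@d
def onz(n,u,v,z,c=None):
    o,d=ray(n,u,v,c); return (o+d*(z-o[2])/d[2])
def proj(n,p,c=None):
    c=c or optics.get_calibration(n); E=np.array(c['extrinsics']); f=240/np.tan(np.radians(c['vertical_fov'])/2)
    q=E[:3,:3].T@(np.array(p)-E[:3,3]); x,y,z=q[0],-q[1],-q[2]
    if n=='wrist':
        r=np.hypot(x,y); t=np.arctan2(r,z); return c['cx']+f*t*x/r, c['cy']+f*t*y/r
    return c['cx']+f*x/z,c['cy']+f*y/z
E
python3 - <<'E'
from h import *
np.set_printoptions(precision=4,suppress=True)
for n in('top','side','wrist'):
    c=optics.get_calibration(n);print(n,c['vertical_fov'],c['cx'],c['cy']);print(np.array(c['extrinsics'])); print([k for k in c])
snap('top','t0.png');snap('side','s0.png');print(status.get_obs())
E
```

```text
top 54.333012302453724 323.38546282340246 241.3433048512432
[[-0.0074  0.9928 -0.1198  0.4457]
 [-1.     -0.0068  0.0052 -0.1986]
 [ 0.0043  0.1198  0.9928  0.9341]
 [ 0.      0.      0.      1.    ]]
['vertical_fov', 'cx', 'cy', 'extrinsics']
side 44.78795487460206 317.3060252579942 242.42937068257487
[[-0.5809 -0.5875  0.5634  1.1675]
 [ 0.8139 -0.4288  0.392   0.2157]
 [ 0.0113  0.6863  0.7272  0.8818]
 [ 0.      0.      0.      1.    ]]
['vertical_fov', 'cx', 'cy', 'extrinsics']
wrist 65.70646984690485 318.29085383804 239.8379363937527
[[ 0.2468 -0.9165 -0.3147  0.0593]
 [ 0.9691  0.233   0.0815  0.5778]
 [-0.0014 -0.3251  0.9457  0.3734]
 [ 0.      0.      0.      1.    ]]
['vertical_fov', 'cx', 'cy', 'extrinsics']
{'time_s': 0.1, 'q': array([ 1.1157,  0.1815,  1.6079,  0.    ,  1.3538, -0.2063]), 'dq': array([-0.0012, -0.0021, -0.0026, -0.0018, -0.0004, -0.0002]), 'joint_efforts': array([ -0.0001, -44.5875, -35.2239,  -0.0004,   0.0041,  -0.    ]), 'eef_pos': array([0.1413, 0.5568, 0.2305]), 'eef_rot': array([ 0.7015,  0.0872,  0.7018, -0.0883]), 'wrist_force': array([-0.2492,  0.0221, -0.5737]), 'torque': array([0.0052, 0.0217, 0.048 ]), 'opening': 1.0032094266287137}
```

View pics/t0.png

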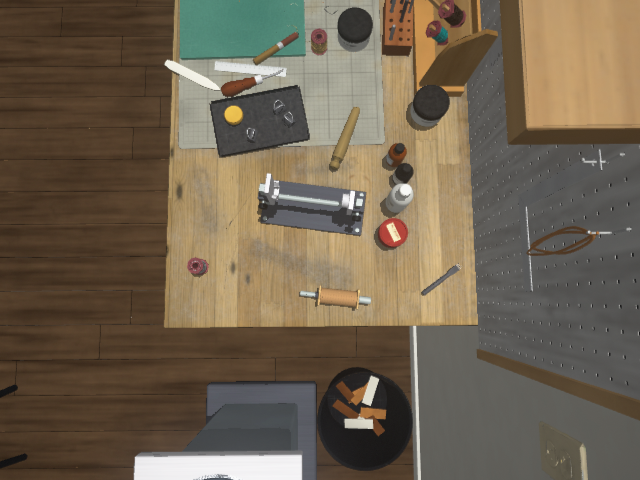

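View pics/s0.png

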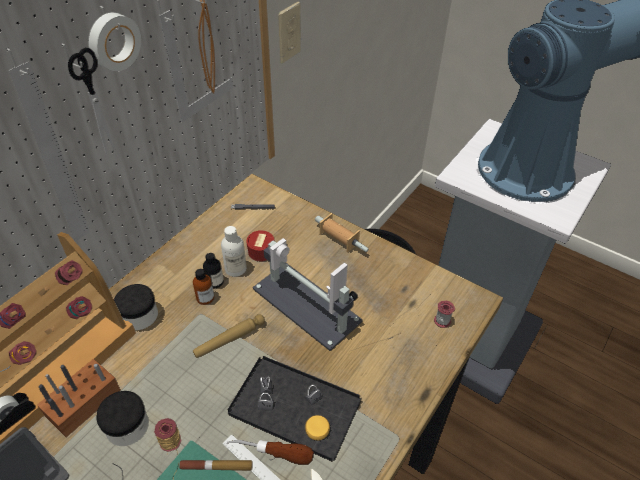

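Top view: the stand is at about (312,205) with its tall plate on the left (+y). The spindle is at about (339,298), and its longer thin end (the pin) also points left. Next I'll enlarge both.

Run:
```python
from h import *
im=cv2.imread('pics/t0.png')
a=cv2.resize(im[275:320,290:385],None,fx=8,fy=8,interpolation=cv2.INTER_CUBIC)
b=cv2.resize(im[170:240,250:375],None,fx=6,fy=6,interpolation=cv2.INTER_CUBIC)
c=np.zeros((a.shape[0]+b.shape[0],800,3),np.uint8);c[:a.shape[0],:a.shape[1]]=a;c[a.shape[0]:,:b.shape[1]]=b[:,:800]
c=c[:600] if c.shape[0]<=600 else cv2.resize(c,None,fx=600/c.shape[0],fy=600/c.shape[0]);print(c.shape,600/(a.shape[0]+b.shape[0]))
cv2.imwrite('pics/c0.png',c)
hsv=cv2.cvtColor(im,cv2.COLOR_BGR2HSV)
print(hsv[297,325:355:5], hsv[300,290], hsv[310,340])
print(hsv[225,280:340:10])
```

```text
(600, 615, 3) 0.7692307692307693
[[ 15 123 201]
 [ 15 123 203]
 [ 15 123 213]
 [ 15 124 214]
 [ 16 125 213]
 [ 15 121 212]] [ 18  91 162] [ 18  99 177]
[[ 18  88  96]
 [125  15 100]
 [120  16 109]
 [116  19 109]
 [116  19 109]
 [120  18 112]]
```

View pics/c0.png

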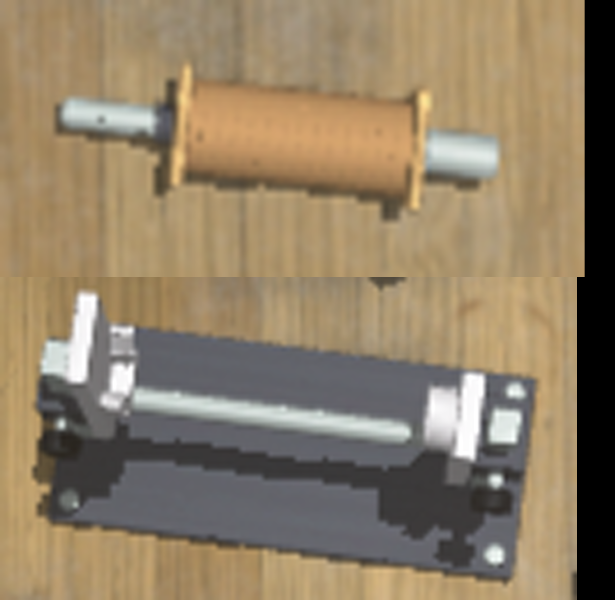

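The crop shows the pin tip at about (299.7,293.5) and the stub face at about (370.9,300.5). The stand base corners are BL (261.3,222.7), BR (360.5,235.7) and TR (366.4,191.9).

Run:
```python
from h import *
np.set_printoptions(precision=4,suppress=True)
p=onz('top',299.7,293.5,.019);s=onz('top',370.9,300.5,.019)
print('pin',p,'stub',s,np.linalg.norm(p-s)); d=(p-s)/np.linalg.norm(p-s); print('mid',s+.063*d,(p+s)/2, 'axis',np.degrees(np.arctan2(d[1],d[0])))
bl,br,tr=[onz('top',*x,.008) for x in((261.3,222.7),(360.5,235.7),(366.4,191.9))]
print(bl,br,tr,'len',np.linalg.norm(bl-br),np.linalg.norm(br-tr)); e=bl-br
print('ctr',(bl+tr)/2,'ang',np.degrees(np.arctan2(e[1],e[0])), np.degrees(np.arctan2(*(tr-br)[1::-1])))
from scipy.spatial.transform import Rotation as R
o=status.get_obs();q=o['eef_rot'];print(R.from_quat(q[[1,2,3,0]]).as_matrix(),o['eef_pos'])
```

```text
pin [ 0.4543 -0.1566  0.019 ] stub [ 0.4398 -0.2948  0.019 ] 0.1389976188756509
mid [ 0.4464 -0.2322  0.019 ] [ 0.447  -0.2257  0.019 ] axis 84.00164084798796
[ 0.5959 -0.0794  0.008 ] [ 0.5683 -0.2777  0.008 ] [ 0.6575 -0.2912  0.008 ] len 0.20025359699913367 0.09022400255892951
ctr [ 0.6267 -0.1853  0.008 ] ang 82.07335462779794 -8.564964801236991
[[-0.0007  0.2462  0.9692]
 [-0.0015  0.9692 -0.2462]
 [-1.     -0.0016 -0.0003]] [0.1413 0.5568 0.2305]
```

```bash
cat >> h.py <<'E'
from scipy.spatial.transform import Rotation as R
def plan(legs,a=None,yaw=40):
    "world displacement (m) of each call -> tool mm; tool y starts at angle a deg"
    if a is None:
        q=status.get_obs()['eef_rot'];m=R.from_quat(q[[1,2,3,0]]).as_matrix();a=np.degrees(np.arctan2(m[1,1],m[0,1]))
    for d in legs:
        t=np.radians(a);y=np.array([np.cos(t),np.sin(t)]);z=np.array([np.sin(t),-np.cos(t)])
        d=np.array(d)*1e3;print('a %.1f'%a,'end',np.round([-d[2],d[:2]@y,d[:2]@z],1),'step',np.round(np.array([-d[2],d[:2]@y,d[:2]@z])/5,1));a-=yaw
def st():
    o=status.get_obs();q=o['eef_rot'];m=R.from_quat(q[[1,2,3,0]]).as_matrix()
    print('t%.2f'%o['time_s'],'pos',np.round(o['eef_pos']*1e3,1),'a %.2f'%np.degrees(np.arctan2(m[1,1],m[0,1])),'down %.4f'%m[2,0],'F',np.round(o['wrist_force'],1),'T',np.round(o['torque'],2),'op %.3f'%o['opening'],'q6 %.2f'%o['q'][5])
E
python3 - <<'E'
from h import *
plan([(.13,-.203,0),(.13,-.204,0),(.023,-.191,-.04),(.022,-.191,-.05)],75.75)
E
```

```text
a 75.8 end [  -0.  -164.8  176. ] step [ -0.  -33.   35.2]
a 35.8 end [ -0.  -13.7 241.5] step [-0.  -2.7 48.3]
a -4.2 end [ 40.   37.1 188.8] step [ 8.   7.4 37.8]
a -44.2 end [ 50.  149.  121.5] step [10.  29.8 24.3]
```

```bash
python3 -m jog '[0,-33,35.2,8,100, 0,-66,70.4,16,100, 0,-99,105.6,24,100, 0,-132,140.8,32,100, 0,-165,176,40,100]' && python3 -m jog '[0,-2.7,48.3,8,100, 0,-5.5,96.6,16,100, 0,-8.2,145,24,100, 0,-11,193,32,100, 0,-13.7,241.5,40,100]' && python3 -m jog '[8,7.4,37.8,8,100, 16,14.8,75.6,16,100, 24,22.2,113.3,24,100, 32,29.7,151,32,100, 40,37.1,188.8,40,100]'
python3 -c "
from h import *
st()"
```

```text
time_s: 0.6
eef_pos: [0.2718, 0.3523, 0.231]
eef_rot: [0.628, 0.324, 0.629, -0.324]
wrist_force: [1.2, -0.2, 0.9]
opening: 0.998
time_s: 1.1
eef_pos: [0.4019, 0.1482, 0.2312]
eef_rot: [0.48, 0.52, 0.48, -0.52]
wrist_force: [0.3, 1.2, -0.8]
opening: 0.998
time_s: 1.6
eef_pos: [0.4242, -0.0425, 0.1908]
eef_rot: [-0.273, -0.652, -0.273, 0.652]
wrist_force: [0.7, 0.2, -0.1]
opening: 1.0
t1.60 pos [424.2 -42.5 190.8] a -44.59 down -1.0000 F [ 0.7  0.2 -0.1] T [ 0.   -0.02  0.02] op 1.000 q6 0.40
```

```bash
python3 -m jog '[10,29.8,24.3,8,100, 20,59.6,48.6,16,100, 30,89.4,72.9,24,100, 40,119.2,97.2,32,100, 50,149,121.5,40,100]' >/dev/null && python3 -m jog '[0,0,0,8,100, 0,0,0,16,100, 0,0,0,24,100, 0,0,0,32,100, 0,0,0,40,100]'>/dev/null && python3 -m jog '[0,0,0,8,100, 0,0,0,16,100, 0,0,0,24,100, 0,0,0,32,100, 0,0,0,40,100]' >/dev/null&& python3 -m jog '[0,0,0,8,100, 0,0,0,16,100, 0,0,0,21.8,100, 0,0,0,21.8,100, 0,0,0,21.8,100]'
python3 -c "
from h import *
st();im=snap('wrist','w1.png')
c=optics.get_calibration('wrist');print(np.round(c['extrinsics'],4))
for k in [(.4464,-.2322),(.4543,-.1566),(.4398,-.2948)]: print(proj('wrist',(*k,.019)))
"
```

```text
time_s: 3.6
eef_pos: [0.4462, -0.2319, 0.1411]
eef_rot: [0.525, -0.473, 0.525, 0.474]
wrist_force: [0.3, -0.1, -0.0]
opening: 1.0
t3.60 pos [ 446.2 -231.9  141.1] a 174.10 down -1.0000 F [ 0.3 -0.1 -0. ] T [ 0.04 -0.01 -0.05] op 1.000 q6 2.53
[[-9.946e-01 -9.800e-02 -3.360e-02  4.369e-01]
 [ 1.036e-01 -9.403e-01 -3.242e-01 -3.153e-01]
 [ 2.000e-04 -3.259e-01  9.454e-01  2.841e-01]
 [ 0.000e+00  0.000e+00  0.000e+00  1.000e+00]]
(np.float64(317.1101775231969), np.float64(230.0866560234196))
(np.float64(317.19109571298173), np.float64(317.9628213048097))
(np.float64(317.15592792383393), np.float64(145.44551998068323))
```

View pics/w1.png

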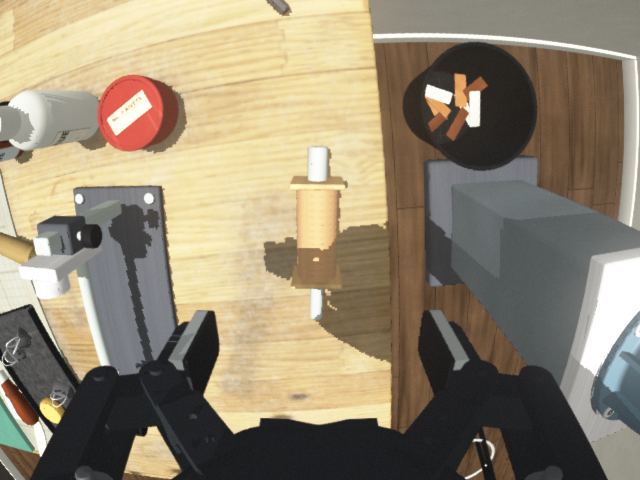

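The wrist view matches the prediction within about 2 px: stub tip at (317,147), pin tip at (317,319), axis aligned. I'll descend and grip.

```bash
python3 -m jog '[35,0,0,0,100, 70,0,0,0,100, 100,0,0,0,100, 125,0,0,0,100, 137,0,0,0,100]' && python3 -m jog '[0,0,0,0,100, 0,0,0,0,0, 0,0,0,0,0, 0,0,0,0,0, 0,0,0,0,0]' && python3 -m jog '[0,0,0,0,0, 0,0,0,0,0, 0,0,0,0,0, 0,0,0,0,0, 0,0,0,0,0]'; python3 -c "
from h import *
st()"
```

```text
time_s: 4.15
eef_pos: [0.4451, -0.2309, 0.002]
eef_rot: [0.525, -0.472, 0.525, 0.475]
wrist_force: [-1.5, -0.6, 0.4]
opening: 1.004
time_s: 4.65
eef_pos: [0.4471, -0.2325, 0.0054]
eef_rot: [0.526, -0.474, 0.526, 0.472]
wrist_force: [-2.9, 3.0, 32.4]
opening: 0.336
time_s: 5.15
eef_pos: [0.4471, -0.2326, 0.0055]
eef_rot: [0.526, -0.474, 0.526, 0.472]
wrist_force: [-2.0, 1.0, 6.6]
opening: 0.331
t5.15 pos [ 447.1 -232.6    5.5] a 173.95 down -1.0000 F [-2.   1.   6.6] T [ 0.13  0.23 -0.04] op 0.331 q6 2.53
```

```bash
python3 -m jog '[-20,0,0,0,0, -60,0,0,0,0, -100,0,0,0,0, -135,0,0,0,0, -152,0,0,0,0]' >/dev/null&& python3 -m jog '[0,-30,8,0.4,0, 0,-70,21,0.8,0, 0,-110,33,1.2,0, 0,-145,44,1.6,0, 0,-173,52,2,0]' >/dev/null&& python3 -m jog '[0,0,0,0,0, 0,0,0,0,0, 0,0,0,0,0, 0,0,0,0,0, 0,0,0,0,0]'; python3 -c "
from h import *
st();im=snap('wrist','w2.png')
np.save('w2c.npy',optics.get_calibration('wrist')['extrinsics'])
snap('side','s2.png')
"
```

```text
time_s: 6.65
eef_pos: [0.6232, -0.199, 0.1566]
eef_rot: [0.534, -0.463, 0.534, 0.463]
wrist_force: [0.7, -0.3, -1.6]
opening: 0.333
t6.65 pos [ 623.2 -199.   156.6] a 171.89 down -1.0000 F [ 0.7 -0.3 -1.6] T [ 0.04 -0.09 -0.02] op 0.333 q6 2.79
```

View pics/w2.png

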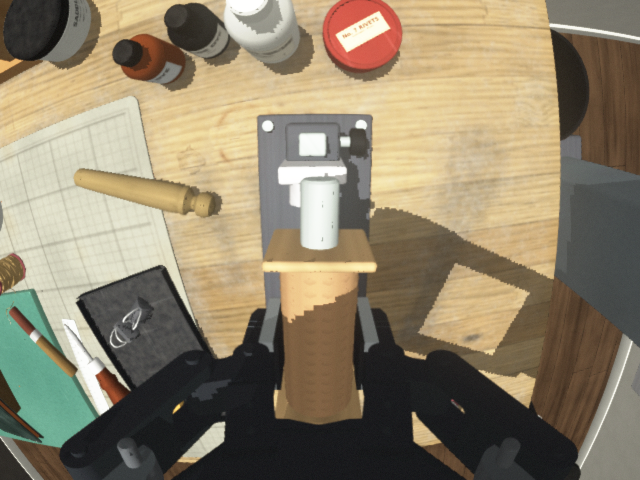

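The stub at (321,183..247) is over the stand. Base far corners are at (258,115) and (372,115), the post top centre at (313,145), and the round-cup plate top spans (278..347,165).

Run:
```python
from h import *
np.set_printoptions(precision=4,suppress=True)
c=dict(optics.get_calibration('wrist'));c['extrinsics']=np.load('w2c.npy')
P=lambda u,v,z:onz('wrist',u,v,z,c)
l,r=P(258,115,.008),P(372,115,.008);print('far corners',l,r,np.linalg.norm(l-r),'mid',(l+r)/2,'dir+90',np.degrees(np.arctan2(*(l-r)[1::-1]))+90)
print('post',P(313,145,.108))
a=np.radians(81.9);u=np.array([np.cos(a),np.sin(a)]);m=((l+r)/2)[:2];print('ctr from far edge',m+.102*u, 'from post',P(313,145,.108)[:2]+.085*u)
for z in(.165,.17,.175): s=P(320.5,179,z+.007); print('stub tip top',s)
im=cv2.imread('pics/s2.png');
p=proj('side',(.627,-.185,.1));print(p)
x,y=int(p[0]),int(p[1]);w=im[y-100:y+75,x-100:x+100];cv2.imwrite('pics/s2c.png',cv2.resize(w,None,fx=4,fy=4,interpolation=cv2.INTER_CUBIC)[:600]);print(x-100,y-100)
t=im
```

```text
far corners [ 0.6569 -0.2906  0.008 ] [ 0.5694 -0.2779  0.008 ] 0.08843277039553109 mid [ 0.6131 -0.2843  0.008 ] dir+90 81.7514028970658
post [ 0.6156 -0.2678  0.108 ]
ctr from far edge [ 0.6275 -0.1833] from post [ 0.6276 -0.1836]
stub tip top [ 0.6131 -0.2604  0.172 ]
stub tip top [ 0.613  -0.2612  0.177 ]
stub tip top [ 0.6129 -0.2621  0.182 ]
(np.float64(305.4092933344347), np.float64(269.1085473549368))
205 169
```

Run:
```python
from h import *
im=cv2.imread('pics/s0.png');w=im[220:350,245:375];cv2.imwrite('pics/s0c.png',cv2.resize(w,None,fx=4.6,fy=4.6,interpolation=cv2.INTER_CUBIC))
```

```text
(no output)
```

View pics/s0c.png

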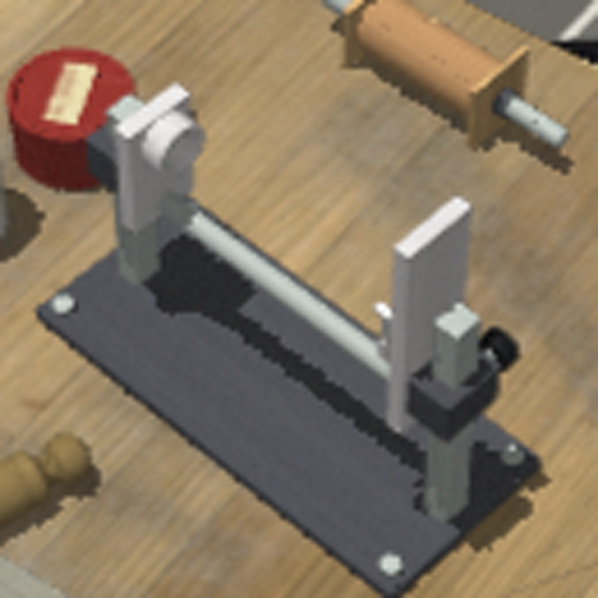

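Run:
```python
from h import *
np.set_printoptions(precision=1,suppress=True)
C=np.array([.6275,-.1835]);a=np.radians(81.8);Y=np.array([np.cos(a),np.sin(a)]);X=np.array([Y[1],-Y[0]])
def sf(p): d=np.array(p)[:2]-C; return np.array([d@X,d@Y,p[2]])*1e3
px=lambda u,v:(245+u/4.6,220+v/4.6)
for nm,u,v,zs in(('tall +x',395,245,(141,150,160,169)),('tall -x',460,198,(141,150,160,169)),('rim ctr',181,140,(81,90,95,100,109))):
    for z in zs: print(nm,z,sf(onz('side',*px(u,v),z/1e3)))
print('check post top (center ~457,322)',sf(onz('side',*px(457,322),.125)),'base corner',sf(onz('side',*px(540,462),.008)),sf(onz('side',*px(38,310),.008)))
print(sf(status.get_obs()['eef_pos']))
```

```text
tall +x 141 [  1.7  60.1 141. ]
tall +x 150 [  7.5  65.1 150. ]
tall +x 160 [ 13.9  70.6 160. ]
tall +x 169 [ 19.7  75.6 169. ]
tall -x 141 [-31.7  61.8 141. ]
tall -x 150 [-25.5  66.8 150. ]
tall -x 160 [-18.6  72.3 160. ]
tall -x 169 [-12.4  77.3 169. ]
rim ctr 81 [-17.2 -73.4  81. ]
rim ctr 90 [-11.6 -67.2  90. ]
rim ctr 95 [ -8.6 -63.8  95. ]
rim ctr 100 [ -5.5 -60.4 100. ]
rim ctr 109 [  0.1 -54.3 109. ]
check post top (center ~457,322) [  2.5  91.9 125. ] base corner [-41.  104.4   8. ] [ 46.3 -96.5   8. ]
[ -1.7 -15.8 156.6]
```

```bash
python3 -m jog '[10,-1,0,0,0, 20,-2,0,0,0, 30,-2.3,0,0,0, 30,-2.3,0,0,0, 30,-2.3,0,0,0]' >/dev/null; python3 -c "
from h import *
st();im=snap('wrist','w3.png')
np.save('w3c.npy',optics.get_calibration('wrist')['extrinsics'])
w=cv2.imread('pics/w3.png')[100:280,210:430];cv2.imwrite('pics/w3c.png',cv2.resize(w,None,fx=3.3,fy=3.3,interpolation=cv2.INTER_CUBIC))
"
```

```text
t7.25 pos [ 625.8 -198.6  125.4] a 171.95 down -1.0000 F [ 0.5  0.1 -1.5] T [ 0.03  0.04 -0.02] op 0.329 q6 2.79
```

View pics/w3c.png

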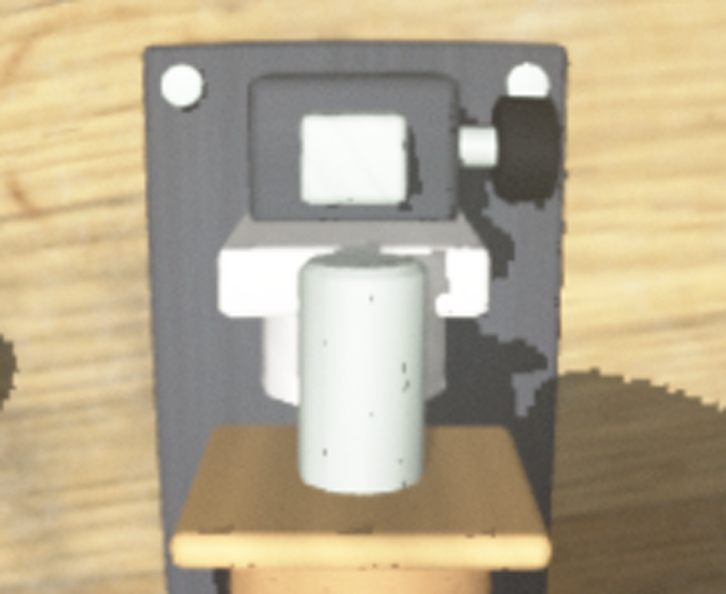

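The crop shows the stub at column 362, with the cup at 353.5 and the plate at 354, so the stub sits about 0.9 mm to the right. Apparent widths (stub 128, cup 183) also give the cup height.

Run:
```python
from h import *
c=dict(optics.get_calibration('wrist'));c['extrinsics']=np.load('w3c.npy')
f=240/np.tan(np.radians(c['vertical_fov'])/2)
C=np.array([.6275,-.1835]);a=np.radians(81.8);Y=np.array([np.cos(a),np.sin(a)]);X=np.array([Y[1],-Y[0]])
def sf(p): d=np.array(p)[:2]-C; return np.round(np.array([d@X,d@Y,p[2]])*1e3,1)
def w(u1,u2,v,size):
    u1,u2,v=210+u1/3.3,210+u2/3.3,100+v/3.3
    o,d1=ray('wrist',u1,v,c);_,d2=ray('wrist',u2,v,c);d1/=np.linalg.norm(d1);d2/=np.linalg.norm(d2)
    th=np.arccos(d1@d2);m=d1+d2;m/=np.linalg.norm(m);return sf(o+m*(size/2/np.sin(th/2)))
print('stub near tip',w(299,426,300,.014),'stub root',w(298,426,450,.014))
print('cup',w(262,445,380,.026),'plate front?',w(218,490,285,.034),'base',w(145,566,45,.09))
for z in(.115,.12,.123): print('plate top edge back/front',z,sf(onz('wrist',210+354/3.3,100+248/3.3,z,c)),sf(onz('wrist',210+354/3.3,100+315/3.3,z,c)))
```

```text
stub near tip [ -0.2 -72.4 136.1] stub root [ -0.2 -56.8 141.8]
cup [  0.8 -53.6 100.6] plate front? [  0.7 -70.6 117.6] base [   0.8 -102.3    0.4]
plate top edge back/front 0.115 [  0.8 -74.8 115. ] [  0.7 -66.1 115. ]
plate top edge back/front 0.12 [  0.7 -75.6 120. ] [  0.7 -67.2 120. ]
plate top edge back/front 0.123 [  0.7 -76.1 123. ] [  0.7 -67.8 123. ]
```

```bash
python3 -m jog '[0,-1,4,0,0, 0,-1,8,0,0, 0,-1,11,0,0, 0,-1,14,0,0, 0,-1,16,0,0]'; python3 -c "
from h import *
st()"; python3 -m jog '[0,0,2,0,0, 0,0,4,0,0, 0,0,6,0,0, 0,0,8,0,0, 0,0,10,0,0]'; python3 -c "
from h import *
st()"
```

```text
time_s: 7.8
eef_pos: [0.6297, -0.1836, 0.1267]
eef_rot: [0.534, -0.464, 0.534, 0.463]
wrist_force: [-0.6, -3.5, -1.6]
opening: 0.328
t7.80 pos [ 629.7 -183.6  126.7] a 171.95 down -1.0000 F [-0.6 -3.5 -1.6] T [-0.64  0.05  0.02] op 0.328 q6 2.82
time_s: 8.3
eef_pos: [0.631, -0.1744, 0.1267]
eef_rot: [0.534, -0.464, 0.534, 0.463]
wrist_force: [-1.0, -7.1, -1.9]
opening: 0.331
t8.30 pos [ 631.  -174.4  126.7] a 171.92 down -1.0000 F [-1.  -7.1 -1.9] T [-1.12  0.08 -0.03] op 0.331 q6 2.83
```

```bash
python3 -m jog '[2,0,1.5,0,0, 6,0,1.5,0,0, 10,0,1.5,0,0, 14,0,1.5,0,0, 16,0,1.5,0,0]' >/dev/null; python3 -c "
from h import *
st();im=snap('wrist','w4.png')
np.save('w4c.npy',optics.get_calibration('wrist')['extrinsics'])
w=cv2.imread('pics/w4.png')[100:280,210:430];cv2.imwrite('pics/w4c.png',cv2.resize(w,None,fx=3.3,fy=3.3,interpolation=cv2.INTER_CUBIC))
"
```

```text
t8.80 pos [ 631.8 -173.5  111.6] a 171.90 down -1.0000 F [-1.3 -8.1  4. ] T [-0.89  0.15 -0.01] op 0.336 q6 2.84
```

View pics/w4c.png

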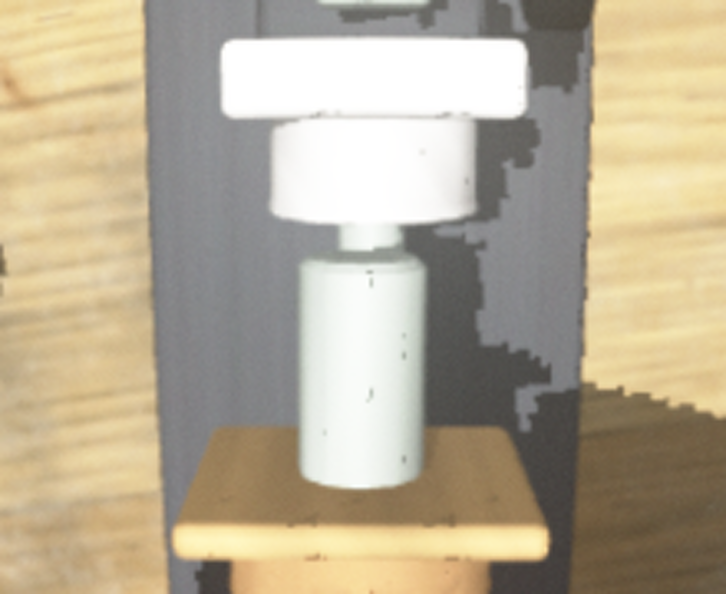

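The stub is now at column 362 and the cup at 374, so the stub is about 1.5 mm left (+X). It's clear of the rim in y, with a gap of roughly 40 crop px. I'll correct with ty +1.5.

```bash
python3 -m jog '[-1,0.5,0,0,0, -1,1,0,0,0, -1,1.5,0,0,0, -1,1.5,0,0,0, -1,1.5,0,0,0]' >/dev/null; python3 -c "
from h import *
st()"; python3 -m jog '[1,0,0,0,0, 2,0,0,0,0, 3,0,0,0,0, 4,0,0,0,0, 4,0,0,0,0]' >/dev/null; python3 -c "
from h import *
st();im=optics.camera('wrist')[:,:,::-1];cv2.imwrite('pics/w5.png',im)
c=dict(optics.get_calibration('wrist'))
g=im.astype(int).sum(2)
for r in(125,150,158,190,215,230): 
    print(r,[ (x,) for x in np.where(np.abs(np.diff(g[r,270:380]))>60)[0]+270])
"
```

```text
t9.35 pos [ 631.2 -173.5  112.7] a 171.88 down -1.0000 F [ 4.5 -8.6 -0.6] T [-1.22 -0.56 -0.26] op 0.327 q6 2.84
t9.85 pos [ 630.8 -173.4  109. ] a 171.89 down -1.0000 F [-0.2 -7.6  3.3] T [-0.91 -0.08 -0.08] op 0.330 q6 2.83
125 [(np.int64(272),), (np.int64(273),), (np.int64(366),), (np.int64(367),), (np.int64(369),)]
150 [(np.int64(288),), (np.int64(289),), (np.int64(350),), (np.int64(351),), (np.int64(361),), (np.int64(364),), (np.int64(370),)]
158 [(np.int64(288),), (np.int64(289),), (np.int64(351),), (np.int64(363),)]
190 [(np.int64(300),), (np.int64(301),), (np.int64(332),), (np.int64(333),), (np.int64(337),), (np.int64(338),), (np.int64(339),), (np.int64(354),), (np.int64(355),)]
215 [(np.int64(300),), (np.int64(301),), (np.int64(336),), (np.int64(337),), (np.int64(338),), (np.int64(375),)]
230 [(np.int64(300),), (np.int64(301),), (np.int64(336),), (np.int64(337),), (np.int64(365),), (np.int64(369),)]
```

```bash
python3 -m jog '[1.5,0,0,0,0, 3,0,0,0,0, 4.5,0,0,0,0, 6,0,0,0,0, 7,0,0,0,0]' >/dev/null; python3 -c "
from h import *
st()"; python3 -m jog '[1,0,0,0,0, 2,0,0,0,0, 3,0,0,0,0, 4,0,0,0,0, 5,0,0,0,0]' >/dev/null; python3 -c "
from h import *
st()"
```

```text
t10.40 pos [ 630.5 -173.3  101.9] a 171.91 down -1.0000 F [-0.9 -8.2  2.9] T [-0.84  0.14 -0.01] op 0.331 q6 2.83
t10.90 pos [ 630.5 -173.3   96.9] a 171.91 down -1.0000 F [-0.7 -7.1  2.9] T [-0.83  0.15  0.05] op 0.329 q6 2.83
```

```bash
python3 -m jog '[0.7,0,0,0,0, 1.4,0,0,0,0, 2.1,0,0,0,0, 2.8,0,0,0,0, 3.5,0,0,0,0]' >/dev/null; python3 -c "
from h import *
st()"; python3 -m jog '[0.5,0,0,0,0, 1,0,0,0,0, 1.5,0,0,0,0, 2,0,0,0,0, 2.5,0,0,0,0]' >/dev/null; python3 -c "
from h import *
st()"
```

```text
t11.40 pos [ 630.5 -173.4   93.5] a 171.91 down -1.0000 F [-0.9 -6.6  3.7] T [-0.88  0.1   0.01] op 0.329 q6 2.83
t11.90 pos [ 630.5 -173.4   90.9] a 171.91 down -1.0000 F [-0.5 -6.9  3.9] T [-0.87  0.14 -0.03] op 0.330 q6 2.83
```

```bash
python3 -m jog '[0.4,0,0,0,0, 0.8,0,0,0,0, 1.2,0,0,0,0, 1.6,0,0,0,0, 2,0,0,0,0]' >/dev/null; python3 -c "
from h import *
st()"; python3 -m jog '[0.3,0,0,0,0, 0.6,0,0,0,0, 0.9,0,0,0,0, 1.2,0,0,0,0, 1.5,0,0,0,0]' >/dev/null; python3 -c "
from h import *
st();im=snap('wrist','w6.png');
np.save('w6c.npy',optics.get_calibration('wrist')['extrinsics'])"
```

```text
t12.40 pos [ 630.7 -173.5   89.4] a 171.91 down -1.0000 F [-1.4 -8.1  7. ] T [-0.76  0.26  0.06] op 0.333 q6 2.83
t12.90 pos [ 630.8 -173.6   88.5] a 171.92 down -1.0000 F [-3.9 -7.3  9.4] T [-0.6   0.48  0.08] op 0.328 q6 2.83
```

Run:
```python
import cv2
w=cv2.imread('pics/w6.png')[70:250,210:430];cv2.imwrite('pics/w6c.png',cv2.resize(w,None,fx=3.3,fy=3.3,interpolation=cv2.INTER_CUBIC))
```

View pics/w6c.png

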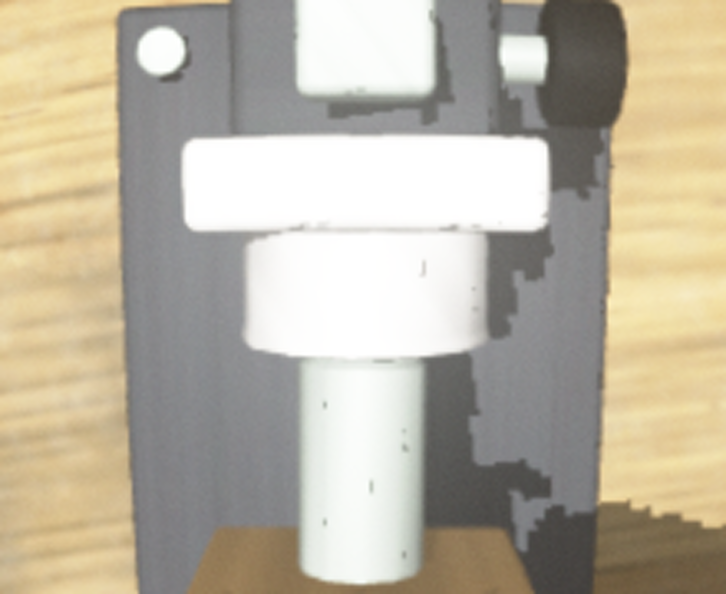

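Stub at columns 300..426 (363) and cup at 244..487 (365.5), so they agree laterally within 0.3 mm. The apparent widths put the cup axis at about 104 mm, and the pin touched the floor with the spindle axis at about 104. I'll ease the press off and test the stub entry.

```bash
python3 -m jog '[-1,0.2,0,0,0, -2,0.4,0,0,0, -2.6,0.4,0,0,0, -2.6,0.4,0,0,0, -2.6,0.4,0,0,0]' >/dev/null; python3 -c "
from h import *
st()"; python3 -m jog '[0,0,-0.7,0,0, 0,0,-1.4,0,0, 0,0,-2.1,0,0, 0,0,-2.8,0,0, 0,0,-3.5,0,0]' >/dev/null; python3 -c "
from h import *
st()"
```

```text
t13.45 pos [ 630.5 -173.4   90.3] a 171.90 down -1.0000 F [ 0.2 -7.6  4.3] T [-0.87 -0.01 -0.04] op 0.331 q6 2.83
t13.95 pos [ 630.1 -176.1   90.2] a 171.90 down -1.0000 F [ 0.1 -4.1  4.7] T [-0.28 -0.19 -0.05] op 0.330 q6 2.83
```

```bash
python3 -m jog '[0.3,0,0,0,0, 0.6,0,0,0,0, 0.8,0,0,0,0, 0.8,0,0,0,0, 0.8,0,0,0,0]' >/dev/null; python3 -c "
from h import *
st()
im=optics.camera('wrist')[:,:,::-1];cv2.imwrite('pics/w7.png',im);g=im.astype(int).sum(2)
for r in(140,165,185,200,215,235): print(r,list(map(int,np.where(np.abs(np.diff(g[r,270:380]))>60)[0]+270)))"
```

```text
t14.45 pos [ 630.1 -176.    89.6] a 171.92 down -1.0000 F [ 0.1 -4.8  7.1] T [-0.42 -0.04 -0.07] op 0.335 q6 2.83
140 [372, 374]
165 [283, 284, 354, 355, 365]
185 [337, 338, 339]
200 [300, 301, 321, 336, 337, 338, 353]
215 [300, 301, 336, 337, 338, 375]
235 [299, 300, 301, 321, 322, 337, 368]
```

```bash
python3 -m jog '[0,0,-0.4,0,0, 0,0,-0.8,0,0, 0,0,-1.2,0,0, 0,0,-1.2,0,0, 0,0,-1.2,0,0]' >/dev/null; python3 -c "
from h import *
st()"
```

```text
t15.00 pos [ 630.1 -176.1   89.6] a 171.94 down -1.0000 F [ 1.4 -2.2  7.2] T [ 0.13 -0.21 -0.13] op 0.329 q6 2.83
```

```bash
python3 -m jog '[-0.4,0,0,0,0, -0.8,0,0,0,0, -1.2,0,0,0,0, -1.6,0,0,0,0, -2,0,0,0,0]' >/dev/null; python3 -c "
from h import *
st()"; python3 -m jog '[-0.4,0,0,0,0, -0.8,0,0,0,0, -1.2,0,0,0,0, -1.2,0,0,0,0, -1.2,0,0,0,0]' >/dev/null; python3 -c "
from h import *
st()"
```

```text
t15.50 pos [ 629.7 -176.    89.9] a 171.93 down -1.0000 F [ 7.4 -3.3  0.1] T [-0.07 -1.02 -0.13] op 0.331 q6 2.83
t16.00 pos [ 629.3 -176.    90.5] a 171.91 down -1.0000 F [ 6.3 -3.3 -1.7] T [-0.21 -0.97 -0.26] op 0.330 q6 2.83
```

```bash
python3 -m jog '[0,-0.5,0,0,0, 0,-1,0,0,0, 0,-1.5,0,0,0, 0,-1.5,0,0,0, 0,-1.5,0,0,0]' >/dev/null; python3 -c "
from h import *
st()"; python3 -m jog '[-0.3,0,0,0,0, -0.6,0,0,0,0, -0.9,0,0,0,0, -0.9,0,0,0,0, -0.9,0,0,0,0]' >/dev/null; python3 -c "
from h import *
st();im=snap('wrist','w8.png');g=im.astype(int).sum(2)
for r in(165,200,215,235): print(r,list(map(int,np.where(np.abs(np.diff(g[r,270:380]))>60)[0]+270)))
w=cv2.imread('pics/w8.png')[70:250,210:430];cv2.imwrite('pics/w8c.png',cv2.resize(w,None,fx=3.3,fy=3.3,interpolation=cv2.INTER_CUBIC))"
```

```text
t16.50 pos [ 629.4 -176.1   90.4] a 171.94 down -1.0000 F [ 0.  -1.9  0.6] T [-0.02 -0.03 -0.27] op 0.329 q6 2.83
t17.00 pos [ 629.7 -177.6   92. ] a 171.97 down -1.0000 F [-0.7 -6.  -1.5] T [-0.9   0.14  0.04] op 0.331 q6 2.83
165 [283, 284, 354, 355, 364]
200 [300, 301, 331, 332, 337, 338, 339, 352]
215 [300, 336, 337, 338, 373]
235 [299, 300, 301, 331, 332, 336, 337]
```

View pics/w8c.png

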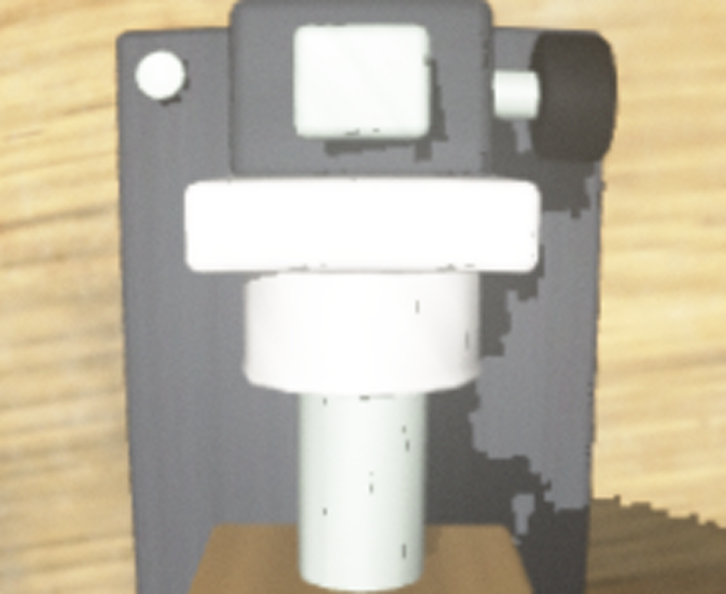

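The stub popped into the rim: TCP y dropped 1.5 mm, only the spring force is left, and the stub at columns 300..424 is centred in the cup at 244..479. I'll ease it home.

```bash
python3 -m jog '[0,0,-0.6,0,0, 0,0,-1.2,0,0, 0,0,-1.8,0,0, 0,0,-2.4,0,0, 0,0,-2.4,0,0]' >/dev/null; python3 -c "
from h import *
st()"; python3 -m jog '[0,0,-0.6,0,0, 0,0,-1.2,0,0, 0,0,-1.8,0,0, 0,0,-2,0,0, 0,0,-2,0,0]' >/dev/null; python3 -c "
from h import *
st()"
```

```text
t17.55 pos [ 629.3 -179.9   91.9] a 171.96 down -1.0000 F [-1.5 -4.9 -0.7] T [-0.75  0.12 -0.01] op 0.330 q6 2.82
t18.05 pos [ 629.2 -180.9   91.7] a 171.95 down -1.0000 F [-0.6 -5.7 -1.2] T [-0.74  0.23  0.08] op 0.331 q6 2.82
```

```bash
python3 -m jog '[0,0,-0.5,0,0, 0,0,-1,0,0, 0,0,-1.5,0,0, 0,0,-2,0,0, 0,0,-2,0,0]' >/dev/null; python3 -c "
from h import *
st()"; python3 -m jog '[0,0,-0.4,0,0, 0,0,-0.8,0,0, 0,0,-1.2,0,0, 0,0,-1.2,0,0, 0,0,-1.2,0,0]' >/dev/null; python3 -c "
from h import *
st()"
```

```text
t18.55 pos [ 629.  -182.6   91.6] a 171.95 down -1.0000 F [-1.4 -3.9 -1.4] T [-0.57  0.21  0.06] op 0.332 q6 2.82
t19.05 pos [ 628.9 -183.8   91.6] a 171.95 down -1.0000 F [-1.1 -2.9 -1.2] T [-0.47  0.2   0.06] op 0.329 q6 2.82
```

```bash
python3 -m jog '[0,0,-0.4,0,0, 0,0,-0.8,0,0, 0,0,-1.2,0,0, 0,0,-1.4,0,0, 0,0,-1.4,0,0]' >/dev/null; python3 -c "
from h import *
st()"
```

```text
t19.55 pos [ 628.8 -184.9   91.7] a 171.95 down -1.0000 F [-1.6 -1.  -0.6] T [-0.08  0.2   0.06] op 0.332 q6 2.81
```

```bash
python3 -m jog '[0.4,0,0,0,0, 0.8,0,0,0,0, 1,0,0,0,0, 1,0,0,0,0, 1,0,0,0,0]' >/dev/null; python3 -c "
from h import *
st()"; python3 -m jog '[0,0,0,0,45, 0,0,0,0,55, 0,0,0,0,70, 0,0,0,0,70, 0,0,0,0,70]' >/dev/null; python3 -c "
from h import *
st()
im=snap('wrist','w9.png');w=cv2.imread('pics/w9.png')[70:480,110:530];cv2.imwrite('pics/w9c.png',cv2.resize(w,None,fx=1.4,fy=1.4,interpolation=cv2.INTER_CUBIC))"
```

```text
t20.05 pos [ 628.9 -184.9   91.2] a 171.95 down -1.0000 F [-2.6  2.1  5.1] T [0.35 0.45 0.1 ] op 0.328 q6 2.81
t20.55 pos [ 628.7 -185.3   90.6] a 171.94 down -1.0000 F [-0.3 -0.   0.6] T [-0.02 -0.06 -0.03] op 0.697 q6 2.81
```

View pics/w9c.png

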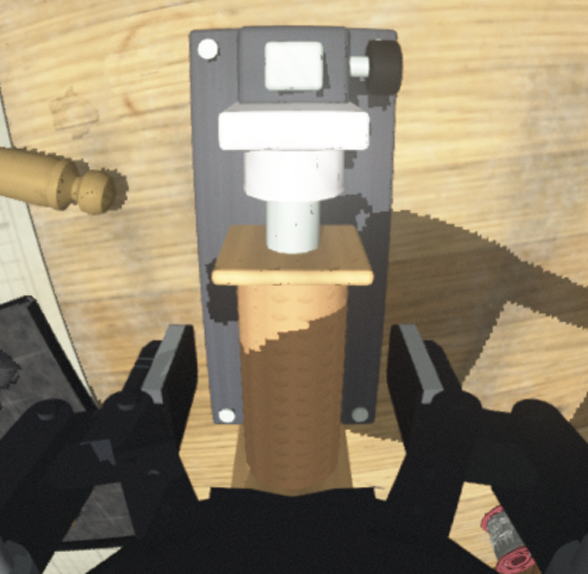

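The spindle stays in place with the pads clear on both sides, and the stub runs into the round cup. I'll back off upward and check.

```bash
python3 -m jog '[-10,0,0,0,70, -25,0,0,0,70, -50,0,0,0,70, -80,0,0,0,70, -115,0,0,0,70]' >/dev/null;python3 -m jog '[-20,0,-40,0,70, -40,0,-80,0,70, -60,0,-110,0,70, -60,0,-130,0,70, -60,0,-130,0,70]' >/dev/null; python3 -c "
from h import *
np.set_printoptions(precision=1,suppress=True)
st()
im=snap('wrist','wa.png');im=snap('side','sa.png');t=snap('top','ta.png')
E=optics.get_calibration('wrist')
C=np.array([.6275,-.1835]);a=np.radians(81.8);Y=np.array([np.cos(a),np.sin(a)]);X=np.array([Y[1],-Y[0]])
S=lambda x,y,z:(*(C+X*x+Y*y),z)
for n in('side','top','wrist'):
  for q in(S(0,71,.104),S(0,-54,.104),S(0,0,.104)): print(n,np.array(proj(n,q)))
w=cv2.imread('pics/sa.png')[220:350,245:375];w2=cv2.imread('pics/ta.png')[170:240,250:375]
A=cv2.resize(w,(560,560),interpolation=cv2.INTER_CUBIC);cv2.imwrite('pics/sac.png',A)
"
```

```text
t21.60 pos [ 610.  -316.8  266.7] a 171.76 down -1.0000 F [-1.3  0.   0.2] T [-0.  0. -0.] op 0.700 q6 2.63
side [-609.8 -410.5]
side [-546.9 -363.9]
side [305.9 268.2]
top [-19085.8  -2422.4]
top [125608.6  17113.1]
top [312.3 196.6]
wrist [317.1 698.1]
wrist [ 320.1 -465.8]
wrist [318.3 344.7]
```

View pics/sac.png

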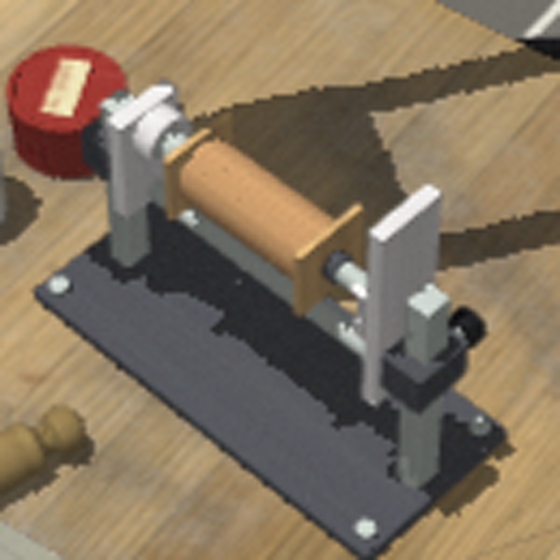

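```bash
python3 -c "
from h import *
np.set_printoptions(precision=1,suppress=True)
C=np.array([.6275,-.1835]);a=np.radians(81.8);Y=np.array([np.cos(a),np.sin(a)]);X=np.array([Y[1],-Y[0]])
S=lambda x,y,z:(*(C+X*x/1e3+Y*y/1e3),z/1e3)
k=560/130
f=lambda x,y,z:(np.array(proj('side',S(x,y,z)))-[245,220])*k
for n,q in dict(pinface=(0,71,104),pinface_up=(0,71,124),collar=(0,45,104),cheektop_in=(7,62,123),cheekaxis=(10,62,104),stubroot=(0,-39,104),rim=(0,-54,104),barpl=(19,39,85),plateTop1=(17,71,164),plateTop2=(-17,71,164),rodend=(0,71,66),corner=(45,102,8),corner2=(45,-102,8),c3=(-45,102,8)).items(): print(n,f(*q))
w=cv2.imread('pics/sa.png')[270:310,310:350];b=cv2.imread('pics/s0.png')[270:310,310:350]
wr=cv2.imread('pics/wa.png')
cv2.imwrite('pics/cmp.png',np.vstack([np.hstack([cv2.resize(b,(400,280)),cv2.resize(w,(400,280))]),cv2.resize(wr[200:480,120:520],(800,310))[:310]]))
"
```

```text
pinface [390.4 302.4]
pinface_up [392.2 270.3]
collar [342.6 266.9]
cheektop_in [363.  269.4]
cheekaxis [356.6 304.2]
stubroot [195.6 158. ]
rim [170.5 139.4]
barpl [298.5 315. ]
plateTop1 [365.3 227.6]
plateTop2 [425.9 179. ]
rodend [387.2 360.9]
corner [364.  552.8]
corner2 [ 29.6 282. ]
c3 [507.5 423.9]
```

View pics/cmp.png

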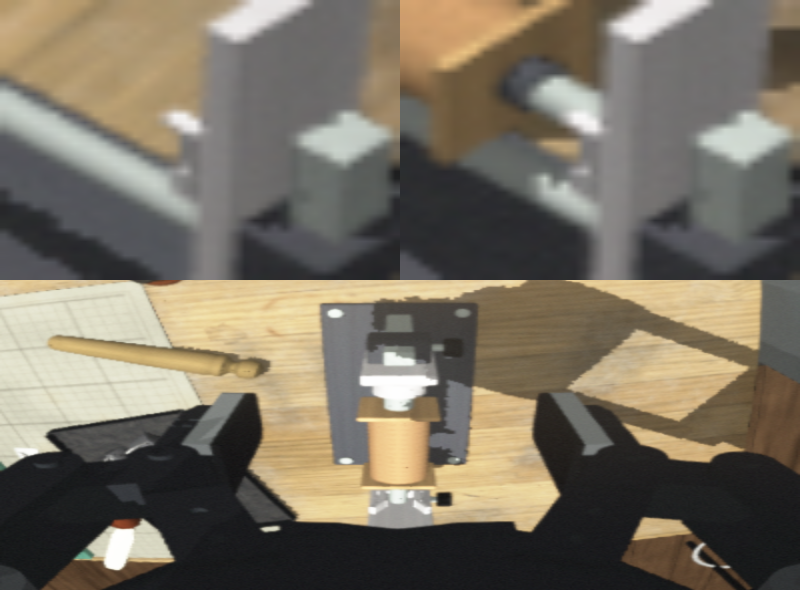

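The pin end drops behind the near cheek of the open cup at (585,120). The wrist view shows it centred between both flares, and the stub is in the round cup. The collar projects to within about 3 px of where an axis height of 104 mm predicts. I'm handing in.

```bash
python3 -c "
from h import *
st()
from bench import hand_in
print(hand_in())"
```

```text
t21.75 pos [ 610.2 -312.6  264.4] a 171.97 down -1.0000 F [ 0.1 -0.8 -0.3] T [-0.04 -0.04 -0.01] op 0.701 q6 2.64
the job is handed in; nothing more can be done
None
```

The spindle is mounted in the stand and released, and I handed the job in at 21.75 s. `hand_in` gives no verdict.

- **How it went:** I lifted the spindle and pressed the pin about 15 mm into the tall plate. I slid it down until it touched the cup floor, which put the cup axis at about 104 mm. I then eased the stub into the round cup until it stopped on the cup floor. Wrist force readings stayed around 13 N at most while it was against the stand.
- **Stub snag:** the stub caught on the rim at first. I fixed that by lifting 1–2 mm and removing a side load of about 6 N.
- **Final checks:** with the gripper opened and raised clear, the wrist force was near zero. The pictures show the pin centred between the cheeks of the open cup and the stub inside the round cup. TCP travel from rim contact to the stop was about 9.3 mm, against the 9 mm cup depth.
- **Not confirmed:** I did not measure the final stub and pin positions to the millimetre; they come from contact forces, arm readings and the pictures. I did not measure the bystanders' positions after the move. The first side-view height estimate ran up to about 5 mm higher (102–109 mm), so I relied on the wrist camera and touch instead.
- **Picture budget:** I viewed 13 pictures, three past the budget of 10 and one more than the one or two extra allowed.

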